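# Clip the clamp key onto the snap hook of its bench stand

### The arm

A 6-joint arm with a two-finger parallel gripper is mounted at the origin on a cart in front of the work surface, level with it; the furniture and walls round the work are solid. World frame = base frame: x ahead of the robot, y to its left, z up, the work surface at z = 0. Lengths are in m, angles in rad, forces in N, time in s.
With the tool pointing down it reaches from about 0.375 to 0.925 m from the base axis. Payload 5.7 kg.
Tool frame: the origin (TCP) lies at the centre of the arm's flange, where the gripper is bolted on; the fingertips stand 173 mm ahead of it and the grasp point (between the pads) lies ahead of it (arm.tcp_to_grasp is the x of the grasp point in the tool frame, in m); x points along the fingers, y is the direction in which the jaws open and shut, and the axes are right-handed (so a half turn about x gives the same grasp; the last joint's range is limited). The gripper opens to 85 mm and grips with 20 to 120 N. Pads are 22 mm wide; open, the fingers measure 114 mm over their backs; the gripper's body (76 mm by 85 mm) begins 54 mm behind the grasp point. The pads swing forward as they close: fully open they stand 13 mm farther back than shut.
Start: joints at [-1.246, 0.359, 1.51, -0, 1.272, -0.115], TCP at [0.255, -0.543, 0.405] pointing down, gripper open.
Joint ranges: [-2.97, 2.97], [-1.01, 2.36], [0.21, 2.38], [-0.96, 4.11], [0.2, 2.71], [-2.98, 2.98]. Speed limits (rad/s): [2.39, 2.39, 3.14, 3.14, 3.14, 3.14].

### API

Orientations are given as a unit quaternion [x, y, z, w].
In Python, from rig import arm gives the robot as it stands.
- The arm moves only by the shell command python3 -m crank 'ROWS' [FORCE]. ROWS is a JSON object of lists of equal length, an entry for each row: "fingers": the finger opening in mm, from 0 to 85.4; "offset": the shift along the tool's x, y, z in mm, a list of three; "roll": the turn about the tool's x in rad. In form: {"fingers": [fingers, ...], "offset": [[dx, dy, dz], ...], "roll": [roll, ...]}. A call has 1 to 20 rows; each row is the pose to reach, as a shift and turn from the pose measured when the call began, along the tool's axes at that moment; what a row does not reach only later rows make up. A row lasts 1/10 s, in which the tool goes at most 50 mm and 8.59 degrees, less where a joint would pass 70% of its speed; a pose out of reach is approached as far as the arm can. A call with a gripper value outside its range is refused whole. The fingers move at their own pace and stop on an object; FORCE is the grip in N (left out, the last holds). Time passes only in rows, so rows that repeat a pose let the fingers close. It gives the time, the measured TCP pose, the force and the opening at its end, in the units of the state.
- arm.get_state(): the state, without advancing time (a new reading comes with each control period).
- arm.capture(name): name is "side" or "top" or "wrist"; returns a dict with "color" (384x512x3 uint8, red, green, blue), "intrinsics" (3x3 intrinsics, pixels), "view" (4x4, takes a point from world to camera coordinates); the wrist camera has in their place "T_tool_cam" (4x4, takes a point from camera to tool coordinates, whose origin is the TCP and whose axes are the tool frame's). Camera axes: x right, y down, z forward; pixel columns grow to the right and rows downward; lengths in m; the calibration is good to about 2 mm. The wrist camera is an equidistant fisheye: a pixel r from the principal point sees the ray r / f radians off the axis. A picture is of the moment at which its call begins: read the wrist's pose just before it. There is no depth.
- arm.sign_off(): hands the job in, once; it reports no verdict.
The state is a dict: "t": time; "joint_pos": joint angles; "joint_vel": joint speeds; "joint_efforts": joint torques, N m; "position": TCP position; "eef_rot": TCP orientation; "force": force on the tool from outside, world axes, zero at the start; "wrist_torque": the same for the moment, N m; "width": finger opening in m.
Only numpy, scipy, OpenCV 4.12 (cv2) and the standard library are available. Lean on these libraries where they do the work, as an engineer would, in place of code of your own. Each camera call takes 0.05 s, during which the arm holds its last target.

### The job

Hang the loose key on the bench stand: push its eye down against the snap hook's sprung gate until the rim has passed inside and the gate has snapped shut over it. Then prove the catch by pulling the key gently up against the shut gate (about 7 N, for a moment), lower it a little and let go, so that it hangs freely and comes to rest. Never load the stand with more than 12 N, and leave the things around alone.

Things in the scene. Friction and masses are not known exactly. Their poses are not given: they have to be found in the camera images.
- clamp_key: Key to hang, loose, 92 mm long, 45 g: grey plastic grip with dark ribs, 50 (x) x 16 (y) x 18 (z) mm; in front (+x) a rigid steel ring, the eye; behind, a 6 mm square steel shaft ending 50 mm behind the origin. Origin: centre of the grip's underside, z up as it lies. Take it across its 16 mm width.
- eye_centre (a point): Centre of the key's eye, 34 mm ahead (+x) of the key's origin, 9 mm above its underside; axes as the key's, z along the hole. The eye lies flat in the key's x-y plane: 14 mm inner, 22 mm outer diameter, wire 4 mm.
- eye_rim (a point): Middle of the wire at the far end of the eye, 43 mm ahead (+x) of the key's origin, 9 mm up. This piece of wire must pass inside the hook, with the hook's nose standing in the eye. Pulled up against the shut gate, the rim of a level eye stops hard about 5 mm below the nose's top.
- hook_stand: Fixed stand: dark base plate 105 x 100 x 14 mm, post 16 mm thick and 194 mm high, 80 mm behind (+x of) the origin, and before it an upturned steel snap hook. Origin: on the bench straight below the hook's nose; x from nose to post, z up. The hook is a U of 6 mm bar in the x-z plane: nose at x = 0, floor bar (its top 145 mm up), back leg at x = 34 mm. The gate closes the mouth.
- hook_nose (a point): Top of the nose, the hook's free upright leg (6 mm thick, round end), 180.5 mm above the bench; axes as the stand's (x toward the back leg). The top of the floor bar is 35.5 mm lower.
- gate (a joint): Sprung gate, a 5 mm bar 35 mm long, hinged on the back leg 9.5 mm above the nose's top, sloping down to the nose. 0 = shut; grows as its free end is pushed down into the hook, to 0.95 rad; springs shut, cannot swing up. It takes 2 N to start and 3 to 6 N at the end; the eye's rim slips past at about 0.6 rad, 20 to 25 mm below the nose's top.
- slide_mailer: Bystander: flat white slide mailer, 24 x 66 x 15 mm, loose on the bench; origin under its centre. To be left alone.
- forceps: Bystander: steel forceps lying on the bench, 13 x 126 x 8 mm; to be left alone.
- petri: Bystander: small covered dish, 64 mm wide, 17 mm high, on the bench near the front; to be left alone.

How it is judged:
By the outcome, as a careful person would: the job done as asked, in the order asked, and still so for the second after the job is handed in, with the robot touching nothing.
It also fails if it takes over 58 s, if anything falls off the work surface, if the arm or the gripper's body presses on something with over 40 N, if the wrist force passes 120 N, or if a joint passes its speed limit or range.

## Working session

There is one attempt and no reset: what is moved stays moved. The work goes in short steps, Python scripts to look and compute and a shell command to move; the robot and the scene stay as the last step left them, time stands still between calls to the robot, and variables do not carry over. Pictures are saved under pics/ and viewed, and the job is handed in when it is done.

```bash
mkdir -p pics; ls; python3 - <<'E'
from rig import arm
import cv2,numpy as np
print(arm.get_state(), arm.tcp_to_grasp)
for n in ["side","top","wrist"]:
    c=arm.capture(n); cv2.imwrite(f"pics/a_{n}.png",c["color"][:,:,::-1])
    print(n,c["intrinsics"],c.get("view",c.get("T_tool_cam")))
E
```

```text
pics
{'t': 0.0, 'joint_pos': array([-1.24608920e+00,  3.59500450e-01,  1.51140134e+00, -2.28546864e-06,
        1.27247195e+00, -1.15092991e-01]), 'joint_vel': array([ 1.02897057e-03, -4.66409187e-05, -5.45998335e-04, -2.66807396e-04,
        1.22351267e-03, -9.99817200e-05]), 'joint_efforts': array([ 1.95921028e-03, -5.27606034e+01, -2.78619397e+01,  1.23354548e-04,
        1.28734123e-02, -4.29505562e-06]), 'position': array([ 0.25534153, -0.54257665,  0.40386783]), 'eef_rot': array([-0.69001215, -0.15486902,  0.69014544, -0.15361668]), 'force': array([-0.48260455, -0.02908296, -0.91835534]), 'wrist_torque': array([ 0.00373063, -0.04341197, -0.02748534]), 'width': 0.08560555197353634} 0.1547
side [[415.19673074   0.         259.94422107]
 [  0.         415.19673074 184.52163161]
 [  0.           0.           1.        ]] [[ 0.81771916 -0.57543963 -0.01430425 -0.44608916]
 [-0.22204459 -0.29241107 -0.93015696  0.22078323]
 [ 0.53106645  0.76378335 -0.36688339  0.79541706]
 [ 0.          0.          0.          1.        ]]
top [[375.58401476   0.         254.65022654]
 [  0.         375.58401476 192.00389569]
 [  0.           0.           1.        ]] [[-0.00515442 -0.99998502  0.00184391 -0.0535108 ]
 [-0.99643597  0.00498086 -0.08420542  0.5050707 ]
 [ 0.08419497 -0.00227137 -0.99644671  1.04998742]
 [ 0.          0.          0.          1.        ]]
wrist [[297.31863964   0.         256.05549348]
 [  0.         297.31863964 195.72654112]
 [  0.           0.           1.        ]] [[-4.97070608e-04 -2.92695146e-01  9.56205681e-01  3.16659482e-02]
 [ 9.99999152e-01 -1.29680159e-03  1.22884288e-04  7.12058241e-04]
 [ 1.20404142e-03  9.56204931e-01  2.92695542e-01 -7.51956209e-02]
 [ 0.00000000e+00  0.00000000e+00  0.00000000e+00  1.00000000e+00]]
```

View pics/a_side.png

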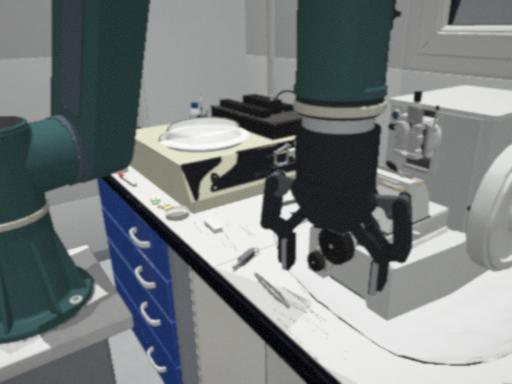

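View pics/a_top.png

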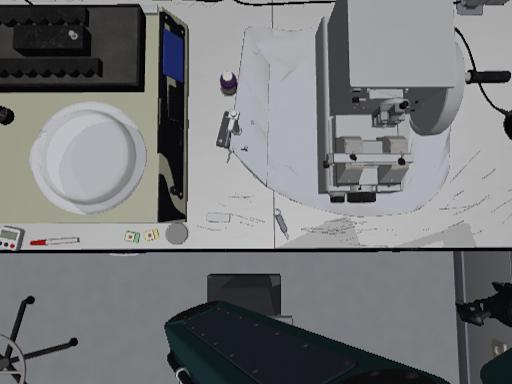

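View pics/a_wrist.png

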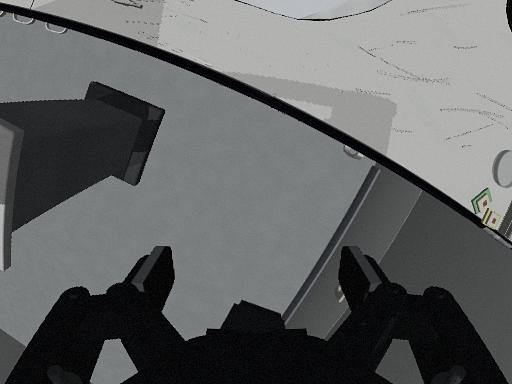

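```bash
cat > h.py <<'E'
import numpy as np, cv2
from scipy.spatial.transform import Rotation as R
from rig import arm
def ray(c,uv,st=None):
    K=c["intrinsics"]; uv=np.array(uv,float)
    if "view" in c:
        V=c["view"]; d=np.array([(uv[0]-K[0,2])/K[0,0],(uv[1]-K[1,2])/K[1,1],1.])
        Rm=V[:3,:3]; return -Rm.T@V[:3,3], Rm.T@d/np.linalg.norm(d)
    x=uv-K[:2,2]; r=np.hypot(*x); th=r/K[0,0]
    d=np.array([*(x/r*np.sin(th)),np.cos(th)])
    T=c["T_tool_cam"]; W=R.from_quat(st["eef_rot"]).as_matrix()
    return W@T[:3,3]+st["position"], W@T[:3,:3]@d
def onz(c,uv,z,st=None):
    o,d=ray(c,uv,st); return o+d*(z-o[2])/d[2]
def proj(c,p,st=None):
    K=c["intrinsics"]; p=np.array(p,float)
    if "view" in c:
        q=c["view"][:3,:3]@p+c["view"][:3,3]; return K[0,0]*q[0]/q[2]+K[0,2],K[1,1]*q[1]/q[2]+K[1,2]
    T=c["T_tool_cam"]; W=R.from_quat(st["eef_rot"]).as_matrix()
    q=T[:3,:3].T@(W.T@(p-st["position"])-T[:3,3]); r=np.hypot(q[0],q[1]); th=np.arctan2(r,q[2])
    return K[0,0]*th*q[0]/r+K[0,2],K[0,0]*th*q[1]/r+K[1,2]
def tri(o1,d1,o2,d2):
    A=np.stack([d1,-d2],1); s=np.linalg.lstsq(A,o2-o1,rcond=None)[0]
    a=o1+s[0]*d1;b=o2+s[1]*d2; return (a+b)/2,np.linalg.norm(a-b)
def crop(img,name,x0,y0,w,h,s):
    im=cv2.resize(img[y0:y0+h,x0:x0+w,::-1],None,fx=s,fy=s,interpolation=cv2.INTER_CUBIC); cv2.imwrite("pics/"+name+".png",im)
E
python3 - <<'E'
import cv2
from h import crop
crop(cv2.imread("pics/a_top.png")[:,:,::-1],"b_top",195,60,110,190,3)
crop(cv2.imread("pics/a_side.png")[:,:,::-1],"b_side",130,80,200,230,3)if 0 else crop(cv2.imread("pics/a_side.png")[:,:,::-1],"b_side",110,160,200,150,4)
crop(cv2.imread("pics/a_top.png")[:,:,::-1],"b_top2",110,200,260,55,3)
E
```

```text
(no output)
```

View pics/b_top.png

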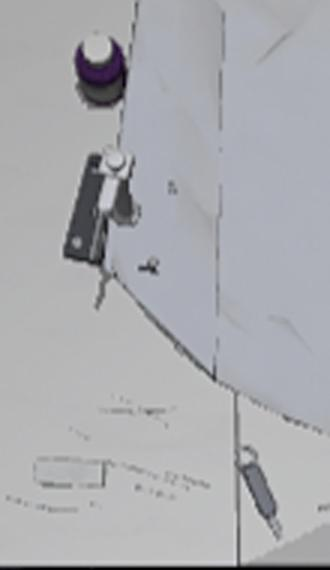

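View pics/b_side.png

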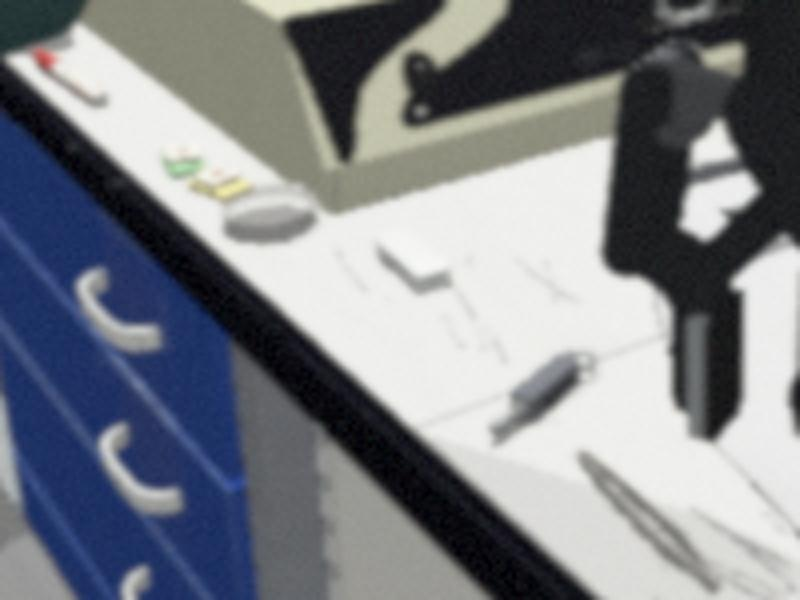

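View pics/b_top2.png

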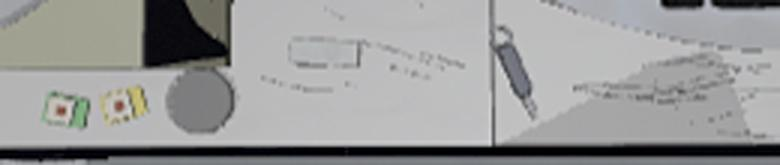

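```bash
python3 - <<'E'
from h import *
c=arm.capture("top")
o,_=ray(c,(254,192));print(o)
for n,(u,v),z in [("keyeye",(195+248/3,60+457/3),.009),("keygripfront",(195+252/3,60+466/3),.018),("gripback",(195+266/3,60+512/3),.018),("shaftend",(195+280/3,60+537/3),.009),("platetop",(195+85/3,60+152/3),.014),("platebot",(195+70/3,60+258/3),.014),("edge",(250,249),0),("ring?",(195+98/3,60+305/3),.0),("ring?",(195+98/3,60+305/3),.18),("white",(195+115/3,60+160/3),.19),("mailer",(218,217),.015)]:
    print(n,onz(c,(u,v),z).round(4))
s=arm.capture("side")
for p in [(.75,.1,0),(.75,.1,.18),(.65,.05,.0)]: print(proj(s,p))
E
```

```text
[ 0.41459113 -0.05364077  1.08888487]
keyeye [ 0.4469 -0.1219  0.009 ]
keygripfront [ 0.4381 -0.1251  0.018 ]
gripback [ 0.3946 -0.1378  0.018 ]
shaftend [ 0.3707 -0.1516  0.009 ]
platetop [0.7446 0.0343 0.014 ]
platebot [0.6399 0.0486 0.014 ]
edge [ 0.3424 -0.0419  0.    ]
ring? [0.5962 0.0225 0.    ]
ring? [0.5662 0.0099 0.18  ]
white [ 0.6838 -0.0046  0.19  ]
mailer [0.4343 0.0488 0.015 ]
(np.float64(295.791071536511), np.float64(192.697020431811))
(np.float64(296.8693073776056), np.float64(135.41085152396198))
(np.float64(279.89970626138404), np.float64(206.30069484066462))
```

```bash
cat >> h.py <<'E'
def plan(target_pos, yaw_y, st=None):
    """offset (mm) in tool axes for TCP target, roll so tool y lies along world yaw_y (mod pi), both options"""
    st=st or arm.get_state(); W=R.from_quat(st["eef_rot"]).as_matrix()
    off=W.T@(np.array(target_pos)-st["position"])*1000
    # tool x down: roll about tool x by a turns y toward z
    cy=np.array([np.cos(yaw_y),np.sin(yaw_y),0]); v=W.T@cy
    a=np.arctan2(v[2],v[1]); 
    return off.round(1), [round(a,3),round(a-np.pi*np.sign(a),3)], st["joint_pos"].round(3)
E
python3 - <<'E'
from h import *
st=arm.get_state(); print(R.from_quat(st["eef_rot"]).as_matrix().round(3))
print(plan((0.42,-0.131,.40),np.radians(20+90)))
print(st["t"])
E
```

```text
[[-0.     0.426 -0.905]
 [ 0.001 -0.905 -0.426]
 [-1.    -0.001 -0.   ]]
(array([   4.6, -302.5, -324.2]), [np.float64(-3.051), np.float64(0.091)], array([-1.246,  0.359,  1.511, -0.   ,  1.273, -0.115]))
0.25
```

```bash
python3 -m crank '{"fingers":[85,85,85,85,85,85,85,85,85,85,85,85],"offset":[[0,-34,-36],[0,-68,-72],[0,-101,-108],[0,-134,-144],[0,-168,-180],[0,-202,-216],[0,-235,-252],[0,-268,-288],[0,-302,-324],[0,-302,-324],[0,-302,-324],[0,-302,-324]],"roll":[0.01,0.02,0.03,0.04,0.05,0.06,0.07,0.08,0.09,0.09,0.09,0.09]}' 30
python3 - <<'E'
from h import *
st=arm.get_state();print(st["t"],st["position"],st["joint_vel"].round(3))
for n in ["side","wrist","top"]:
    c=arm.capture(n); cv2.imwrite(f"pics/c_{n}.png",c["color"][:,:,::-1])
    if n=="side":crop(c["color"],"c_sidez",230,100,130,110,6)
    if n=="wrist":crop(c["color"],"c_wristz",0,0,512,384,1.5)
    if n=="top":crop(c["color"],"c_topz",195,90,60,100,6)
E
```

```text
t: 1.45
position: [0.4198, -0.1323, 0.4046]
eef_rot: [-0.696, -0.123, 0.696, -0.123]
force: [0.1, 0.3, -0.4]
width: 0.0851
1.45 [ 0.41982246 -0.13230687  0.40459512] [-0.027  0.003 -0.002  0.003  0.001  0.003]
```

View pics/c_sidez.png

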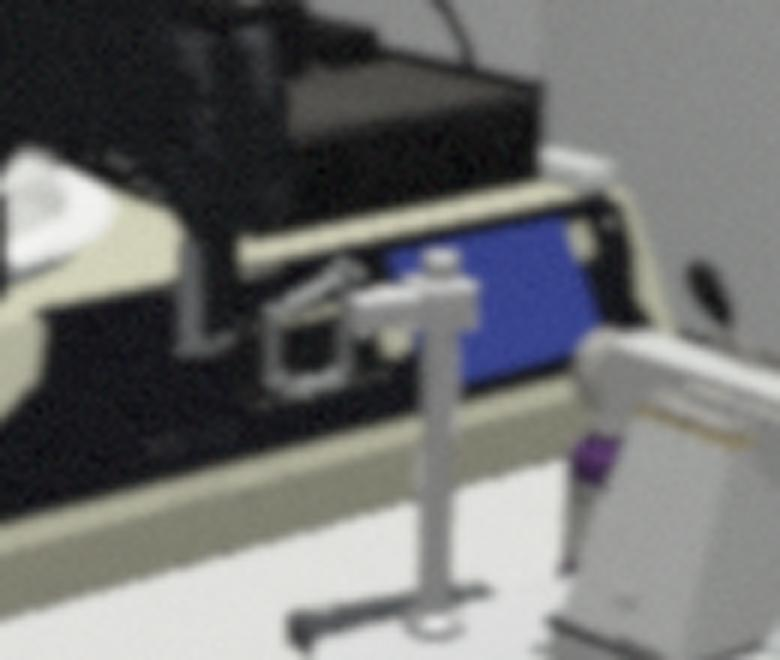

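View pics/c_wristz.png

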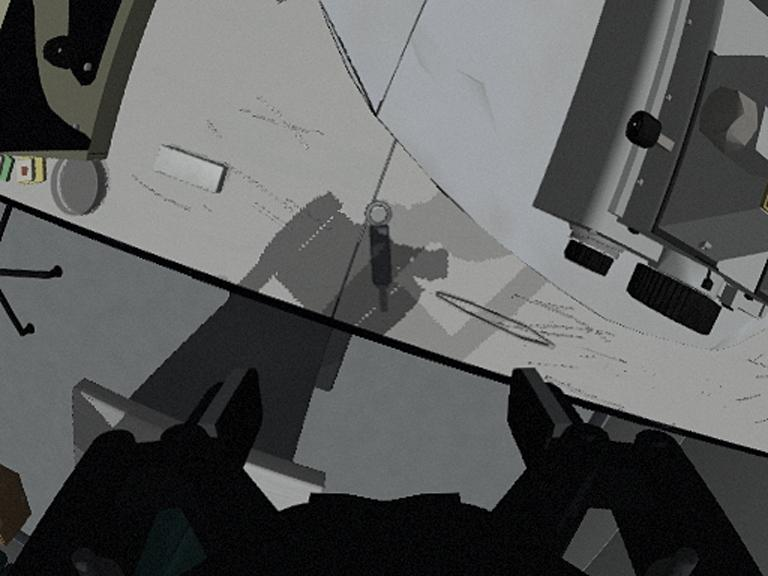

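View pics/c_topz.png

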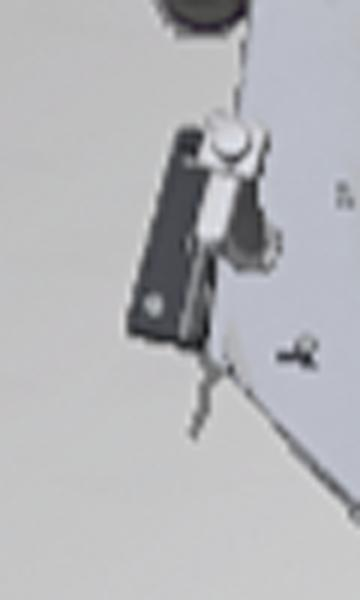

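```bash
python3 - <<'E'
from h import *
t=arm.capture("top"); s=arm.capture("side"); w=arm.capture("wrist"); st=arm.get_state()
S=lambda x,y:(230+x/6,100+y/6); T=lambda x,y:(195+x/6,90+y/6)
nt=onz(t,T(188,335),.1805); pt=onz(t,T(232,138),.2); print("top nose,post",nt,pt,np.degrees(np.arctan2(*(pt-nt)[1::-1])),np.linalg.norm(pt-nt))
print("side nose",onz(s,S(271,308),.1805))
print("tri",tri(*ray(t,T(188,335)),*ray(s,S(271,308))))
print("tri post",tri(*ray(t,T(232,138)),*ray(s,S(441,250))))
for z in (.1805,): print(proj(s,nt))
W=lambda x,y:(x/1.5,y/1.5)
e=onz(w,W(378,213),.009,st); g1=onz(w,W(379,226),.018,st); g2=onz(w,W(381,286),.018,st); sh=onz(w,W(384,310),.009,st)
print("eye",e,g1,g2,sh,[np.degrees(np.arctan2(*(a)[1::-1])) for a in (e-sh,g1-g2)],np.linalg.norm(e-sh),np.linalg.norm(g1-g2))
f=[onz(w,W(*p),.006,st) for p in ((437,293),(551,345))];print("forceps",f)
E
```

```text
top nose,post [0.60532091 0.01314511 0.1805    ] [ 0.6816485  -0.00592067  0.2       ] -14.024858469050479 0.08105340688824027
side nose [0.60424614 0.01148895 0.1805    ]
tri (array([0.60548179, 0.01317515, 0.17985763]), np.float64(6.179153808091064e-05))
tri post (array([ 0.68312096, -0.00592664,  0.19611005]), np.float64(0.0007282742413401364))
(np.float64(275.11129164774775), np.float64(151.10779135160965))
eye [ 0.44890911 -0.11712817  0.009     ] [ 0.44030458 -0.12119364  0.018     ] [ 0.39373638 -0.13962632  0.018     ] [ 0.37186839 -0.15015728  0.009     ] [np.float64(23.205917351973877), np.float64(21.5947042258468)] 0.08382239057660905 0.050083538530927646
forceps [array([ 0.40100025, -0.18832086,  0.006     ]), array([ 0.39075273, -0.3106002 ,  0.006     ])]
```

```bash
python3 - <<'E'
from h import *
print(plan((0.4172,-0.1302,.190),np.radians(22.5+90)))
E
```

```text
(array([214.5,  -2.9,   1.5]), [np.float64(3.097), np.float64(-0.045)], array([-4.630e-01,  1.260e-01,  1.836e+00,  1.000e-03,  1.181e+00,
        7.590e-01]))
```

```bash
python3 -m crank '{"fingers":[60,45,45,45,45,45,45],"offset":[[43,-3,1.5],[86,-3,1.5],[129,-3,1.5],[172,-3,1.5],[214,-3,1.5],[214,-3,1.5],[214,-3,1.5]],"roll":[-0.045,-0.045,-0.045,-0.045,-0.045,-0.045,-0.045]}' 60
python3 - <<'E'
from h import *
st=arm.get_state();print(st["t"],st["position"],st["joint_vel"].round(3))
c=arm.capture("wrist"); crop(c["color"],"d_wrist",100,60,312,230,2.5)
print(proj(c,(.4175,-.1301,.009),st),proj(c,(.4489,-.1171,.009),st))
c=arm.capture("side"); crop(c["color"],"d_side",190,190,110,90,6)
E
```

```text
t: 2.45
position: [0.417, -0.1303, 0.1905]
eef_rot: [-0.693, -0.139, 0.694, -0.137]
force: [0.1, -0.7, 0.5]
width: 0.0451
2.45 [ 0.41695345 -0.13033445  0.19047019] [ 0.005 -0.059 -0.026 -0.     0.003 -0.002]
(np.float64(255.79307229987884), np.float64(244.34278002174244)) (np.float64(255.65961706735547), np.float64(185.64660795242966))
```

View pics/d_wrist.png

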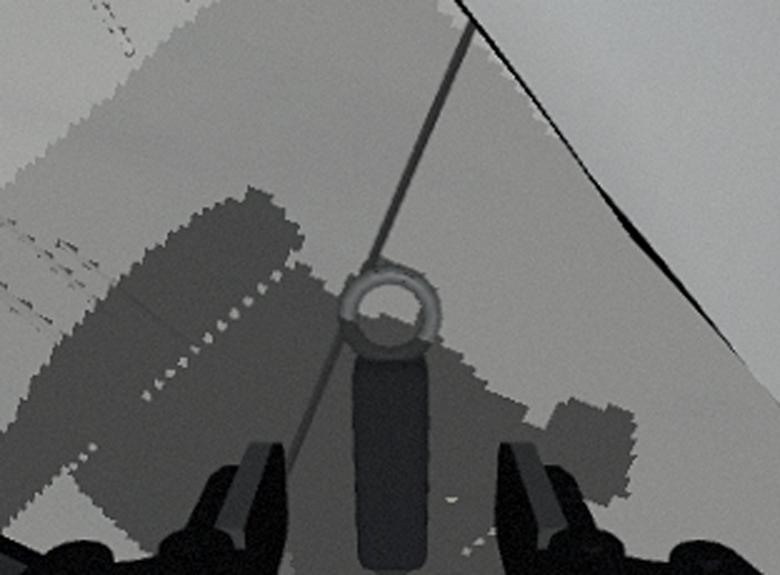

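View pics/d_side.png

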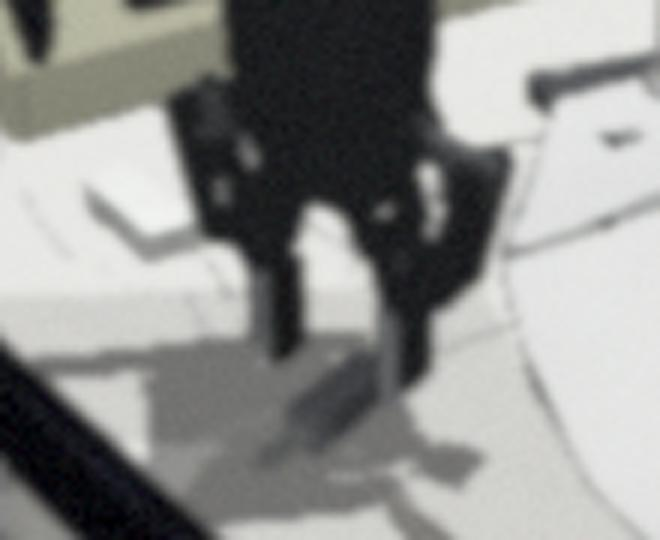

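```bash
python3 -m crank '{"fingers":[45,35,25,10,10,10,10,10],"offset":[[6,0,0],[12,0,0],[12,0,0],[12,0,0],[12,0,0],[12,0,0],[12,0,0],[12,0,0]],"roll":[0,0,0,0,0,0,0,0]}' 60
python3 - <<'E'
from h import *
st=arm.get_state();print(st["t"],st["position"],st["force"],st["width"])
c=arm.capture("side"); crop(c["color"],"e_side",190,190,110,90,6)
E
```

```text
t: 3.35
position: [0.4181, -0.1307, 0.1809]
eef_rot: [0.694, 0.137, -0.693, 0.138]
force: [-1.1, 0.7, 5.9]
width: 0.0143
3.35 [ 0.41812467 -0.13066762  0.18092678] [-1.05426011  0.71636087  5.91729423] 0.014306035147759693
```

View pics/e_side.png

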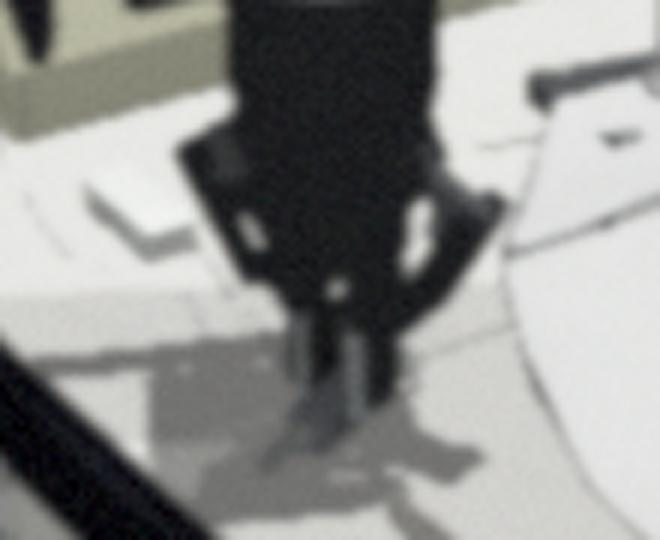

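```bash
python3 -m crank '{"fingers":[5,5,5,5,5,5],"offset":[[0,0,0],[-5,0,0],[-25,0,0],[-60,0,0],[-100,0,0],[-100,0,0]],"roll":[0,0,0,0,0,0]}' 100
python3 - <<'E'
from h import *
st=arm.get_state();print(st["t"],st["position"],st["force"],st["width"])
c=arm.capture("wrist"); crop(c["color"],"f_wrist",100,60,312,230,2.5); print(arm.get_state()["force"])
c=arm.capture("side"); crop(c["color"],"f_side",190,130,110,90,6);print(arm.get_state()["force"])
print(plan((.50,-.05,.34),np.radians(-14+90)))
E
```

```text
t: 4.0
position: [0.4195, -0.1313, 0.2852]
eef_rot: [0.697, 0.136, -0.69, 0.14]
force: [0.9, -0.7, -0.5]
width: 0.0128
4.0 [ 0.41951889 -0.13134028  0.2852375 ] [ 0.93228853 -0.68256198 -0.45667783] 0.012818406307881263
[-0.04633153  0.57327351 -0.81972937]
[-1.18429889 -0.05886117 -0.26447875]
(array([ -57.8,  -43. , -106.8]), [np.float64(-2.505), np.float64(0.637)], array([-4.610e-01,  2.970e-01,  1.992e+00,  1.000e-03,  8.470e-01,
        7.170e-01]))
```

View pics/f_wrist.png

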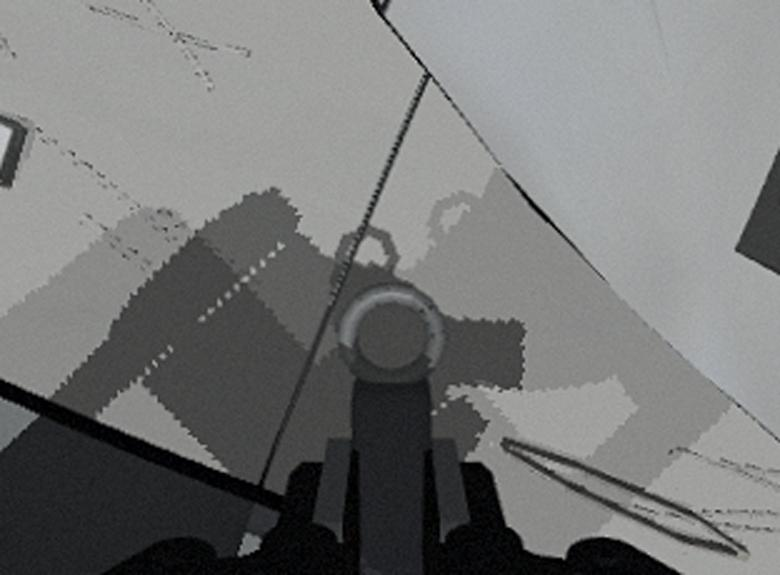

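View pics/f_side.png

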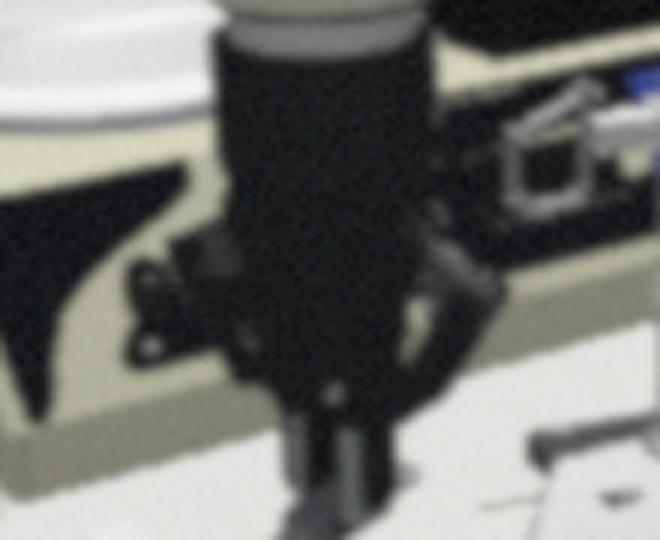

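```bash
python3 - <<'E'
from h import *
c=arm.capture("wrist"); crop(c["color"],"g_wrist",216,160,80,64,9)
c["color"]=c["color"]
class S(dict):pass
st=arm.get_state(); W=R.from_quat(st["eef_rot"]).as_matrix();print(W.round(3))
def pt(x,y,z): return proj(c,W@np.array([x,y,z])+st["position"],st)
# model ring for tilt phi (front up), eye center tool (ex,0,ez)
def model(ex,ez,phi):
    a=np.linspace(0,2*np.pi,73); f=.011*np.cos(a); s=.011*np.sin(a)
    P=np.array([pt(ex-fi*np.sin(phi),si,ez-fi*np.cos(phi)) for fi,si in zip(f,s)])
    return [P[:,0].min(),P[:,0].max(),P[:,1].min(),P[:,1].max()]
for ex,ez,phi in [(.172,-.034,0),(.172,-.034,.1),(.172,-.034,-.1),(.169,-.034,.1),(.169,-.032,.0)]:
    m=np.array(model(ex,ez,phi)); print(ex,ez,phi,m.round(2),(m-[216,216,160,160])*9)
E
```

```text
[[ 0.003  0.383 -0.924]
 [-0.001 -0.924 -0.383]
 [-1.     0.002 -0.002]]
0.172 -0.034 0 [232.32 276.96 170.49 213.35] [146.91237115 548.6584398   94.43257692 480.11530889]
0.172 -0.034 0.1 [232.32 276.96 171.09 212.49] [146.91237115 548.6584398   99.78413629 472.40162988]
0.172 -0.034 -0.1 [232.32 276.96 170.13 214.01] [146.91237115 548.6584398   91.1483057  486.08198175]
0.169 -0.034 0.1 [231.85 277.38 172.45 214.58] [142.67999284 552.44585562 112.00906213 491.18288247]
0.169 -0.032 0.0 [231.96 277.3  175.95 219.23] [143.60866471 551.71044598 143.50773153 533.05361077]
```

View pics/g_wrist.png

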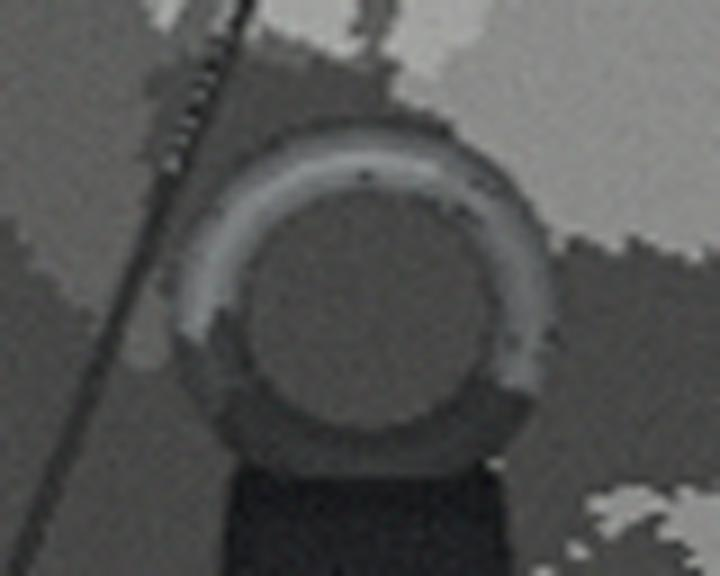

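```bash
cat >> h.py <<'E'
EYE=np.array([.172,.0009,-.0333]); NOSE=np.array([.6052,.0130,.1805]); YAW=np.radians(-14)
def eyeplan(dx,dy,dz,yaw=None,nose=None,eye=None):
    """eye centre at nose + (dx,dy,dz) in stand axes (m)"""
    yaw=YAW if yaw is None else yaw; nose=NOSE if nose is None else nose; eye=EYE if eye is None else eye
    c,s=np.cos(yaw),np.sin(yaw); X=np.array([c,s,0]);Y=np.array([-s,c,0]);Z=np.array([0,0,1.])
    W=np.stack([-Z,-Y,-X],1); tcp=nose+X*dx+Y*dy+Z*dz-W@eye
    p=plan(tcp,yaw-np.pi/2); return tcp.round(4),p
def eyenow(eye=None,yaw=None,nose=None):
    st=arm.get_state(); yaw=YAW if yaw is None else yaw; nose=NOSE if nose is None else nose
    W=R.from_quat(st["eef_rot"]).as_matrix(); e=W@(EYE if eye is None else eye)+st["position"]
    c,s=np.cos(yaw),np.sin(yaw); return np.array([[c,s,0],[-s,c,0],[0,0,1]])@(e-nose)*1000
E
python3 -c "
from h import *
print(eyeplan(-.045,0,.05))"
```

```text
(array([0.5294, 0.0328, 0.4025]), (array([-121.3, -107.8, -166.2]), [np.float64(0.637), np.float64(-2.505)], array([-4.610e-01,  2.980e-01,  1.993e+00,  1.000e-03,  8.470e-01,
        7.170e-01])))
```

```bash
python3 -m crank '{"fingers":[5,5,5,5,5,5,5,5,5],"offset":[[-40,-10,-15],[-75,-30,-45],[-105,-50,-75],[-121,-70,-105],[-121,-90,-135],[-121,-108,-166],[-121,-108,-166],[-121,-108,-166],[-121,-108,-166]],"roll":[0.1,0.22,0.34,0.46,0.58,0.637,0.637,0.637,0.637]}' 100
python3 - <<'E'
from h import *
st=arm.get_state();print(st["t"],st["position"],st["width"],eyenow())
for n in("wrist","side","top"):
    c=arm.capture(n); 
    e=R.from_quat(st["eef_rot"]).as_matrix()@EYE+st["position"]
    print(n,"eye",np.round(proj(c,e,st),1),"nose",np.round(proj(c,NOSE,st),1))
    if n=="wrist":crop(c["color"],"h_wrist",130,30,250,190,3)
    if n=="side":crop(c["color"],"h_side",220,80,110,90,7)
    if n=="top":crop(c["color"],"h_top",195,100,80,100,6)
E
```

```text
t: 5.05
position: [0.5283, 0.0324, 0.4007]
eef_rot: [-0.702, 0.086, 0.702, 0.086]
force: [0.3, 0.2, -0.5]
width: 0.0126
5.05 [0.52831764 0.03244141 0.4006584 ] 0.012646175052148535 [-46.04957093  -0.83032103  48.15031127]
wrist eye [257.5 194.4] nose [255.7 101.4]
side eye [258.1 134.7] nose [275.1 151.1]
top eye [220.4 160.7] nose [226.4 145.9]
```

View pics/h_wrist.png

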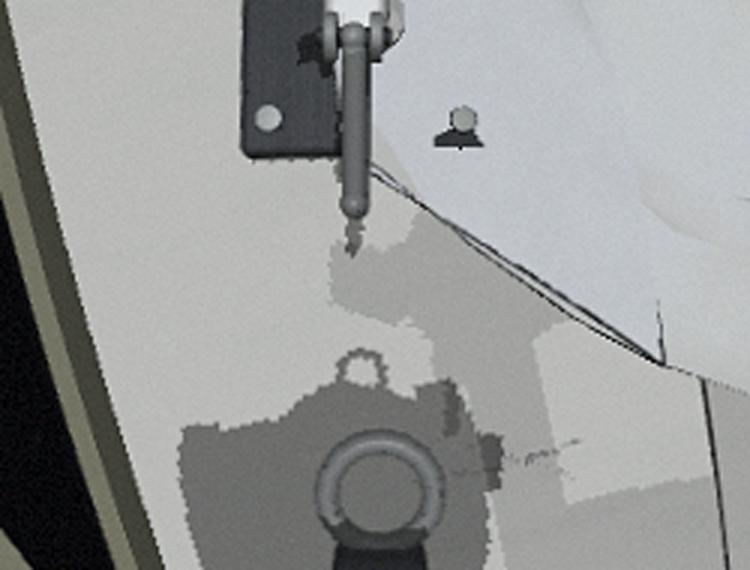

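View pics/h_side.png

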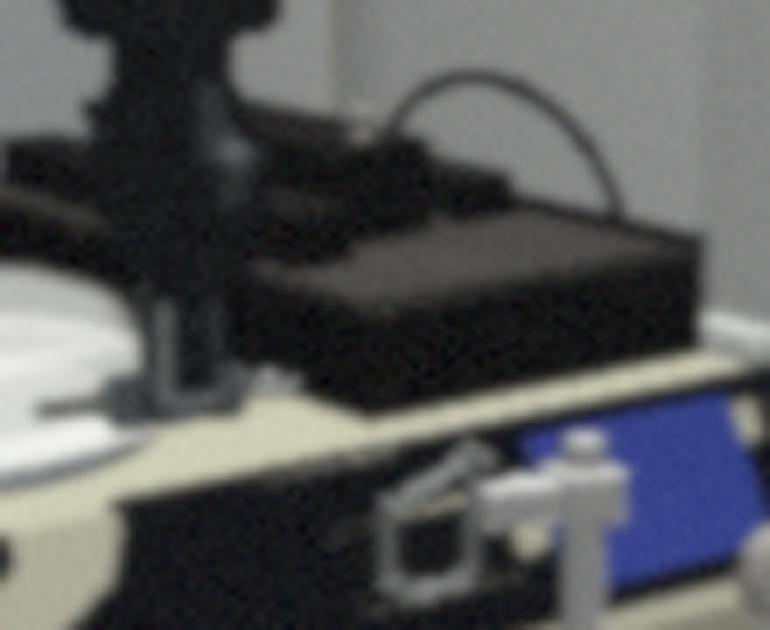

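View pics/h_top.png

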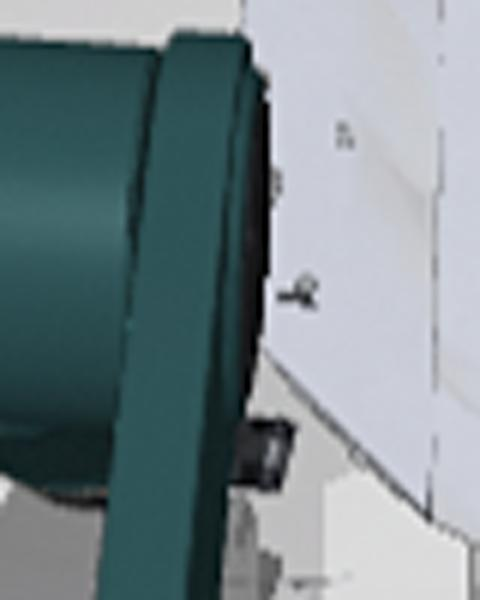

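```bash
python3 - <<'E'
from h import *
from scipy.optimize import least_squares
st=arm.get_state(); w=arm.capture("wrist"); s=arm.capture("side"); t=arm.capture("top")
obs=[(w,(248,99.5)),(s,(275,151.5)),(t,(226.5,145.8))]
print("tri ws",tri(*ray(w,obs[0][1],st),*ray(s,obs[1][1])))
print("w onz",onz(w,obs[0][1],.179,st),"s",onz(s,obs[1][1],.179),"t",onz(t,obs[2][1],.179))
# post & gate line direction in wrist: two points on gate axis
a=onz(w,(130+353/3,30+55/3),.189,st); b=onz(w,(130+354/3,30+200/3),.181,st); d=a-b; print(a,b,np.degrees(np.arctan2(d[1],d[0])),np.linalg.norm(d))
# eye relative
n=onz(w,obs[0][1],.179,st); print(eyenow(nose=n))
e=onz(w,(256.7,193.7),.2287,st); print(e)
print(tri(*ray(w,(256.7,193.7),st),*ray(s,(220+275/7,80+380/7))))
E
```

```text
tri ws (array([0.60821603, 0.01708739, 0.17796592]), np.float64(0.000441309251425985))
w onz [0.60835751 0.01693733 0.179     ] s [0.60599357 0.0145095  0.179     ] t [0.60571695 0.01284615 0.179     ]
[0.63877334 0.0091993  0.189     ] [0.61003804 0.01645785 0.181     ] -14.17639717386084 0.030698596160139546
[-46.97788722  -5.22809178  51.26866268]
[0.56106771 0.02333601 0.2287    ]
(array([0.56225941, 0.02261453, 0.22989398]), np.float64(0.0020501190307420656))
```

```bash
sed -i 's/^EYE=.*/EYE=np.array([.172,.0007,-.0335]); NOSE=np.array([.6081,.0169,.1805]); YAW=np.radians(-14.1)/' h.py; python3 -c "
from h import *
print(eyenow(),eyeplan(-.001,0,.022))"
```

```text
[-46.52816559  -5.01101288  49.76924281] (array([0.5748, 0.026 , 0.3745]), (array([ 27.8,  -5. , -46. ]), [np.float64(0.001), np.float64(-3.141)], array([-6.900e-02,  2.600e-01,  1.665e+00, -1.000e-03,  1.214e+00,
        1.747e+00])))
```

```bash
python3 -m crank '{"fingers":[5,5,5,5,5,5],"offset":[[0,-5,-20],[10,-5,-40],[20,-5,-46],[28,-5,-46],[28,-5,-46],[28,-5,-46]],"roll":[0,0,0,0,0,0]}' 100
python3 - <<'E'
from h import *
st=arm.get_state();print(st["t"],st["position"],st["width"],eyenow())
for n in("wrist","side"):
    c=arm.capture(n); 
    e=R.from_quat(st["eef_rot"]).as_matrix()@EYE+st["position"]
    print(n,"eye",np.round(proj(c,e,st),1),"nose",np.round(proj(c,NOSE,st),1))
    if n=="wrist":crop(c["color"],"i_wrist",196,130,120,90,6)
    if n=="side":crop(c["color"],"i_side",230,110,90,70,8)
E
```

```text
t: 5.95
position: [0.5739, 0.0261, 0.3739]
eef_rot: [0.702, -0.087, -0.701, -0.086]
force: [-0.5, -0.3, -1.1]
width: 0.0133
5.95 [0.57385146 0.02612705 0.37392002] 0.013252878186947776 [-1.74684052 -0.1456801  21.46277823]
wrist eye [257.1 194. ] nose [256.7 180.1]
side eye [274.5 142.6] nose [275.1 150.6]
```

View pics/i_wrist.png

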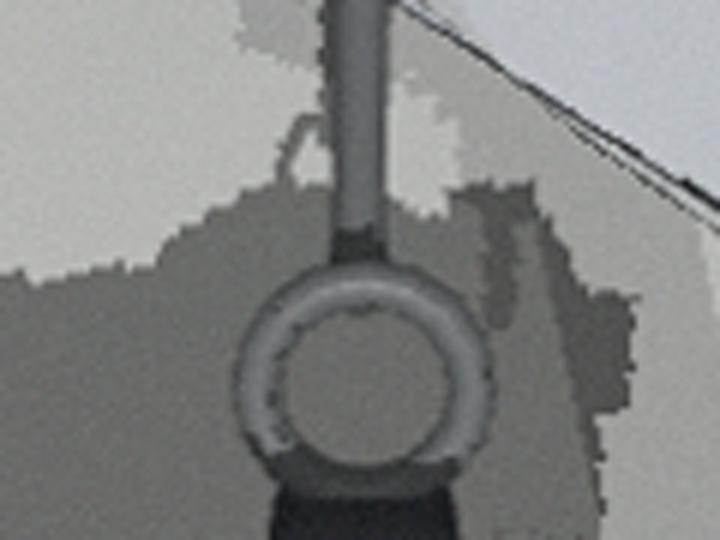

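View pics/i_side.png

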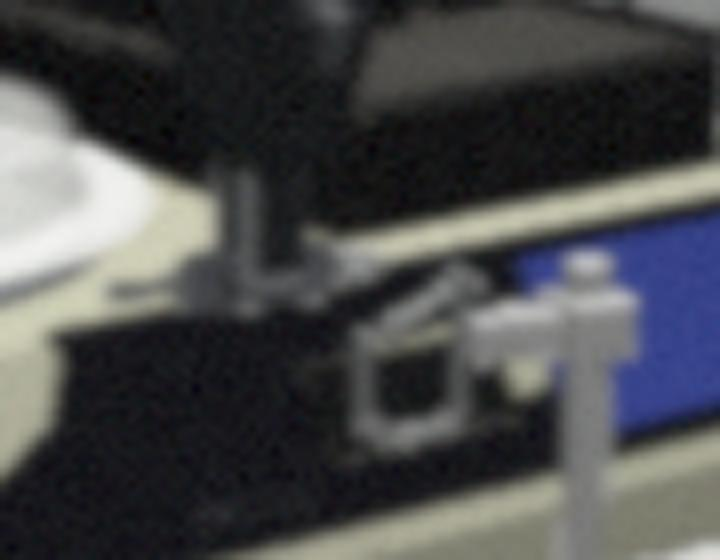

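```bash
python3 -m crank '{"fingers":[5,5,5,5],"offset":[[3,-0.5,-3],[8,-0.5,-3],[8,-0.5,-3],[8,-0.5,-3]],"roll":[0,0,0,0]}' 100
python3 - <<'E'
from h import *
st=arm.get_state();print(st["t"],st["position"],st["width"],eyenow())
for n in("wrist","side"):
    c=arm.capture(n); 
    e=R.from_quat(st["eef_rot"]).as_matrix()@EYE+st["position"]
    print(n,"eye",np.round(proj(c,e,st),1),"nose",np.round(proj(c,NOSE,st),1))
    if n=="wrist":
        crop(c["color"],"j_wrist",226,160,60,50,12)
        X=np.array([np.cos(YAW),np.sin(YAW),0]); 
        for d in (0,.002,.004): print("front edge if nose +",d,np.round((np.array(proj(c,NOSE+X*(d-.003)-[0,0,.003],st))-[226,160])*12))
    if n=="side":crop(c["color"],"j_side",245,125,60,45,12)
E
```

```text
t: 6.45
position: [0.5773, 0.0259, 0.3664]
eef_rot: [0.703, -0.087, -0.701, -0.086]
force: [0.9, 0.4, 0.0]
width: 0.013
6.45 [0.57725336 0.02594347 0.36639245] 0.013003952597275131 [ 1.7996614   0.54754817 13.97483825]
wrist eye [257.1 194. ] nose [258.  189.8]
front edge if nose + 0 [384. 403.]
front edge if nose + 0.002 [384. 361.]
front edge if nose + 0.004 [384. 319.]
side eye [275.7 145.2] nose [275.1 150.6]
```

View pics/j_wrist.png

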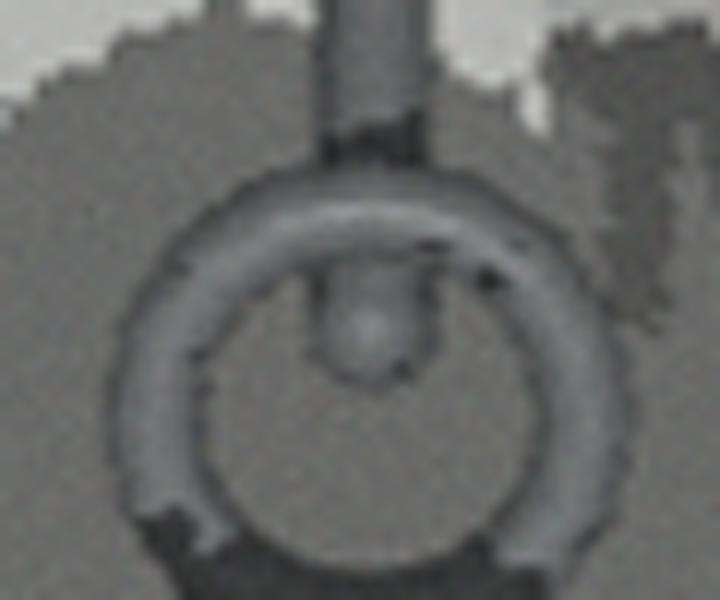

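View pics/j_side.png

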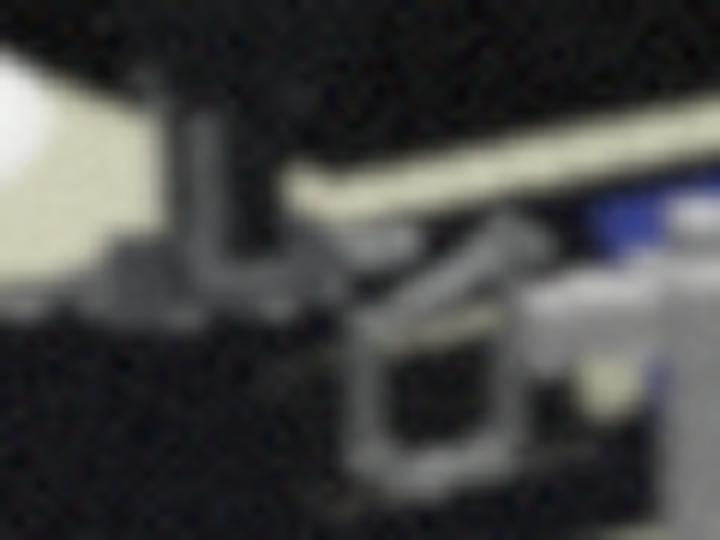

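```bash
cat >> h.py <<'E'
def favg(n=6):
    F=[]
    for i in range(n): arm.capture("side"); F.append(arm.get_state()["force"])
    return np.mean(F,0).round(2),np.std(F,0).round(2)
E
python3 -c "
from h import *
print(favg(8))"
python3 -m crank '{"fingers":[5,5,5,5,5,5,5,5],"offset":[[2,0,1.3],[4,0,1.3],[6,0,1.3],[8,0,1.3],[10,0,1.3],[12,0,1.3],[12,0,1.3],[12,0,1.3]],"roll":[0,0,0,0,0,0,0,0]}' 110
python3 -c "
from h import *
print(eyenow(),favg(4),arm.get_state()['t'])"
```

```text
(array([ 0.05, -0.17, -0.53]), array([0.36, 0.5 , 0.4 ]))
t: 7.75
position: [0.5762, 0.0262, 0.3548]
eef_rot: [0.703, -0.087, -0.701, -0.086]
force: [-0.7, -0.6, 1.4]
width: 0.0124
[0.8543434  0.61861247 2.42159076] (array([-0.59, -0.19,  1.75]), array([0.2 , 0.51, 0.69])) 7.95
```

```bash
python3 -m crank '{"fingers":[5,5,5,5,5,5,5,5,5,5],"offset":[[2,0,0],[4,0,0],[6,0,0],[8,0,0],[10,0,0],[12,0,0],[14,0,0],[16,0,0],[16,0,0],[16,0,0]],"roll":[0,0,0,0,0,0,0,0,0,0]}' 110
python3 - <<'E'
from h import *
print(eyenow(),favg(4),arm.get_state()['t'])
st=arm.get_state()
c=arm.capture("wrist");crop(c["color"],"k_wrist",226,150,60,60,10)
c=arm.capture("side");crop(c["color"],"k_side",245,125,60,45,12)
E
```

```text
t: 8.95
position: [0.5757, 0.0263, 0.3384]
eef_rot: [0.702, -0.087, -0.701, -0.086]
force: [-3.6, 0.1, 0.2]
width: 0.0121
[  0.09331274   0.53205038 -14.02713131] (array([-2.48,  0.73,  0.51]), array([0.77, 0.29, 0.42])) 9.15
```

View pics/k_wrist.png

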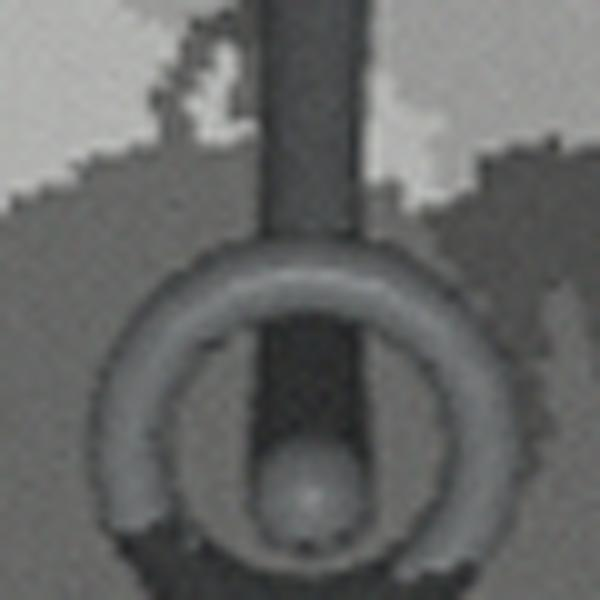

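View pics/k_side.png

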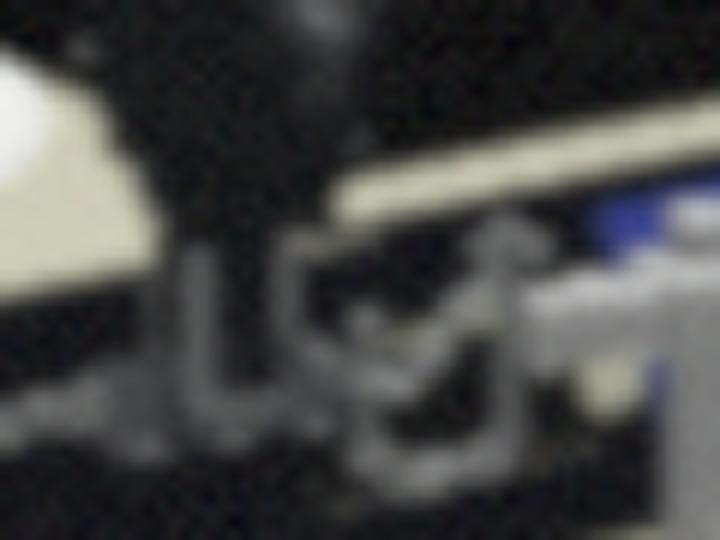

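```bash
python3 -m crank '{"fingers":[5,5,5,5,5],"offset":[[1,0,0],[2,0,0],[3,0,0],[4,0,0],[4,0,0]],"roll":[0,0,0,0,0]}' 110
python3 - <<'E'
from h import *
print(eyenow(),favg(4),arm.get_state()['t'])
c=arm.capture("wrist");crop(c["color"],"l_wrist",226,150,60,60,10)
c=arm.capture("side");crop(c["color"],"l_side",245,125,60,45,12)
E
```

```text
t: 9.75
position: [0.5756, 0.0263, 0.3341]
eef_rot: [0.702, -0.087, -0.701, -0.086]
force: [-0.2, -0.1, -0.4]
width: 0.0123
[ -0.08926727   0.43825415 -18.3686292 ] (array([-0.15, -0.22, -0.62]), array([0.63, 0.41, 0.57])) 9.95
```

View pics/l_side.png

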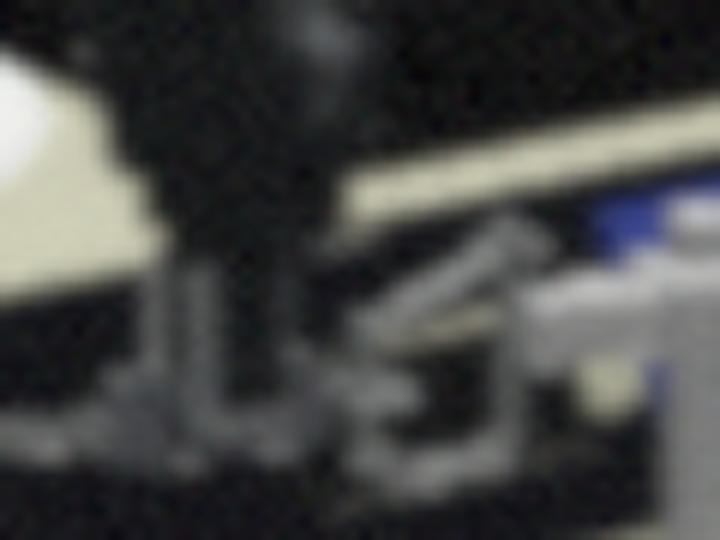

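View pics/l_wrist.png

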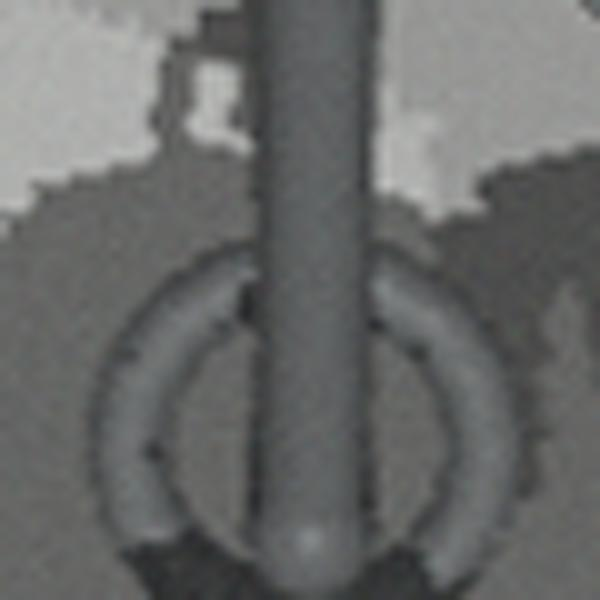

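```bash
python3 -m crank '{"fingers":[5,5,5,5,5,5],"offset":[[-2,0,0],[-4,0,0],[-6,0,0],[-8,0,0],[-10,0,0],[-10,0,0]],"roll":[0,0,0,0,0,0]}' 110
python3 - <<'E'
from h import *
print(eyenow(),favg(4),arm.get_state()['t'])
E
```

```text
t: 10.65
position: [0.5762, 0.0262, 0.3451]
eef_rot: [0.703, -0.087, -0.701, -0.086]
force: [-0.3, -1.0, 0.1]
width: 0.0124
[ 0.92518956  0.56708418 -7.30001378] (array([ 0.46,  0.12, -0.66]), array([0.52, 0.57, 0.54])) 10.85
```

```bash
python3 -m crank '{"fingers":[5,5,5,5],"offset":[[-0.5,0,0],[-1,0,0],[-1.5,0,0],[-1.5,0,0]],"roll":[0,0,0,0]}' 110
python3 - <<'E'
from h import *
print(eyenow(),favg(4),arm.get_state()['t'])
E
```

```text
t: 11.25
position: [0.5761, 0.0262, 0.3462]
eef_rot: [0.703, -0.087, -0.701, -0.086]
force: [0.1, 0.4, -0.6]
width: 0.0124
[ 0.69009084  0.5323913  -6.20582244] (array([ 0.25,  0.24, -0.28]), array([0.32, 0.28, 0.44])) 11.45
```

```bash
python3 -m crank '{"fingers":[5,5,5,5],"offset":[[-0.5,0,0],[-1,0,0],[-1,0,0],[-1,0,0]],"roll":[0,0,0,0]}' 110
python3 - <<'E'
from h import *
print(eyenow(),favg(4),arm.get_state()['t'])
E
```

```text
t: 11.85
position: [0.5761, 0.0262, 0.3471]
eef_rot: [0.703, -0.087, -0.701, -0.086]
force: [-0.4, -0.3, -0.4]
width: 0.0124
[ 0.62094542  0.52886624 -5.29703423] (array([ 0.15, -0.24, -1.  ]), array([0.23, 0.53, 0.62])) 12.05
```

```bash
python3 -m crank '{"fingers":[5,5,5,5],"offset":[[-0.5,0,0],[-1,0,0],[-1,0,0],[-1,0,0]],"roll":[0,0,0,0]}' 110
python3 - <<'E'
from h import *
print(eyenow(),favg(4),arm.get_state()['t'])
E
```

```text
t: 12.45
position: [0.576, 0.0262, 0.3478]
eef_rot: [0.703, -0.087, -0.701, -0.086]
force: [0.6, 0.4, -2.8]
width: 0.0123
[ 0.47353487  0.48533558 -4.58257633] (array([ 0.94,  0.21, -3.6 ]), array([0.38, 0.1 , 0.37])) 12.65
```

```bash
python3 -m crank '{"fingers":[5,5,5],"offset":[[-0.4,0,0],[-0.8,0,0],[-0.8,0,0]],"roll":[0,0,0]}' 110
python3 - <<'E'
from h import *
print(eyenow(),favg(4),arm.get_state()['t'])
E
```

```text
t: 12.95
position: [0.5759, 0.0262, 0.3484]
eef_rot: [0.702, -0.087, -0.701, -0.086]
force: [1.8, -0.0, -7.4]
width: 0.0128
[ 0.35847946  0.47304905 -3.99855463] (array([ 1.71,  0.54, -6.29]), array([0.44, 0.54, 0.33])) 13.15
```

```bash
python3 -m crank '{"fingers":[5,5,5,5],"offset":[[-0.6,0,0],[-0.7,0,0],[-0.7,0,0],[-0.7,0,0]],"roll":[0,0,0,0]}' 110
python3 - <<'E'
from h import *
print(eyenow(),favg(3),arm.get_state()['t'])
c=arm.capture("side");crop(c["color"],"m_side",245,125,60,45,12)
E
```

```text
t: 13.55
position: [0.5759, 0.0262, 0.349]
eef_rot: [0.702, -0.087, -0.701, -0.086]
force: [3.6, -0.2, -10.5]
width: 0.0125
[ 0.32768709  0.45901795 -3.45831531] (array([  3.32,   0.11, -10.62]), array([0.18, 0.48, 0.38])) 13.7
```

View pics/m_side.png

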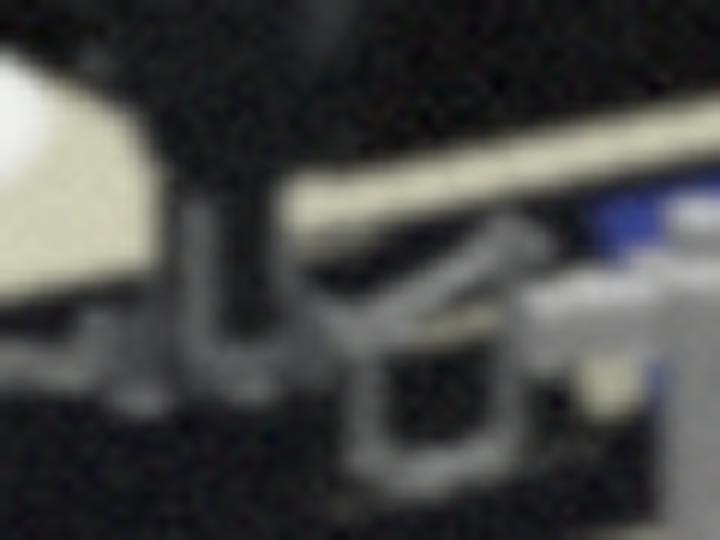

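```bash
python3 -m crank '{"fingers":[5,5,5,5,5,5],"offset":[[1,0,0],[3,0,0],[5,0,0],[6,0,0],[6,0,0],[6,0,0]],"roll":[0,0,0,0,0,0]}' 110
python3 - <<'E'
from h import *
print(eyenow(),favg(4),arm.get_state()['t'])
c=arm.capture("wrist");crop(c["color"],"n_wrist",206,130,100,90,8)
E
```

```text
t: 14.35
position: [0.5759, 0.0262, 0.3433]
eef_rot: [0.703, -0.087, -0.701, -0.086]
force: [0.2, -0.4, -0.5]
width: 0.0126
[ 0.42665036  0.48436264 -9.08420198] (array([-0.08, -0.08, -0.44]), array([0.3 , 0.51, 0.26])) 14.55
```

View pics/n_wrist.png

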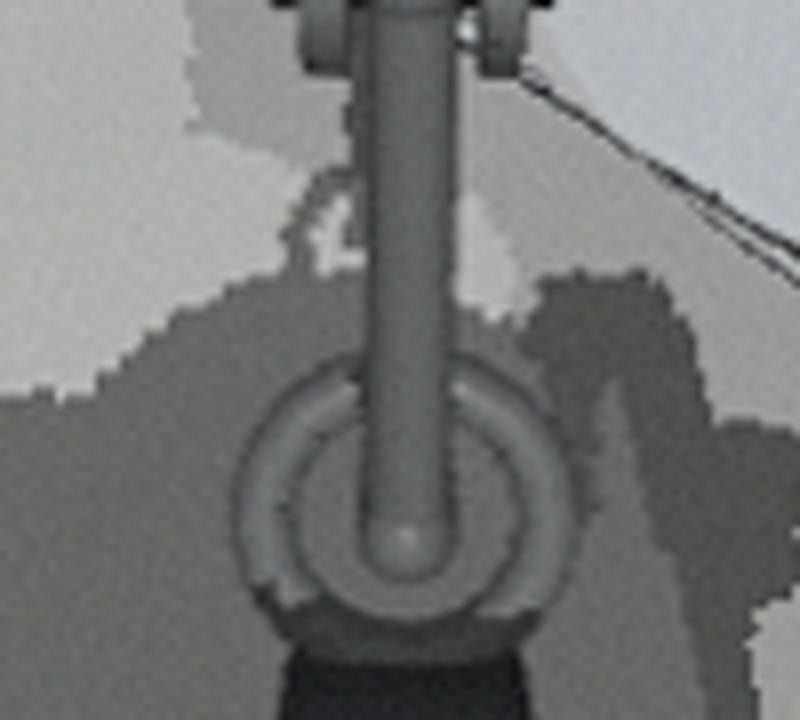

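```bash
python3 -m crank '{"fingers":[5,5,5,5,5,5,5,5,5,5],"offset":[[2,0,0],[5,0,0],[8,0,0],[11,0,0],[14,0,0],[16,0,0],[18,0,0],[19,0,0],[20,0,0],[20,0,0]],"roll":[0,0,0,0,0,0,0,0,0,0]}' 110
python3 - <<'E'
from h import *
print(eyenow(),favg(4),arm.get_state()['t'])
E
```

```text
t: 15.6
position: [0.5759, 0.0262, 0.3231]
eef_rot: [0.702, -0.087, -0.701, -0.086]
force: [-0.4, 0.5, 0.6]
width: 0.0122
[  0.35841247   0.44296995 -29.38254392] (array([-0.05, -0.1 , -0.46]), array([0.45, 0.22, 0.27])) 15.8
```

```bash
python3 -m crank '{"fingers":[5,5,5,5],"offset":[[0.5,0,0],[1,0,0],[1.5,0,0],[1.5,0,0]],"roll":[0,0,0,0]}' 110
python3 - <<'E'
from h import *
print(eyenow(),favg(4),arm.get_state()['t'])
c=arm.capture("side");crop(c["color"],"o_side",245,125,60,45,12)
E
```

```text
t: 16.2
position: [0.576, 0.0262, 0.3216]
eef_rot: [0.702, -0.087, -0.701, -0.086]
force: [-0.7, -0.5, -0.3]
width: 0.0123
[  0.38661688   0.45545466 -30.79349666] (array([ 0.06, -0.01, -0.49]), array([0.49, 0.29, 0.52])) 16.4
```

View pics/o_side.png

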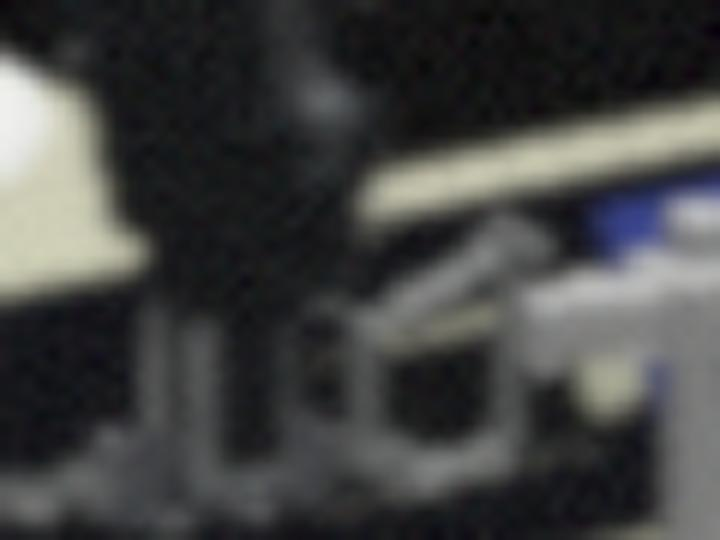

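```bash
python3 -m crank '{"fingers":[60,60,60,60,60,60,60,60,60,60],"offset":[[0,0,0],[0,0,0],[0,0,0],[0,0,0],[0,0,0],[0,0,0],[0,0,0],[0,0,0],[0,0,0],[0,0,0]],"roll":[0,0,0,0,0,0,0,0,0,0]}' 60
python3 - <<'E'
from h import *
print(favg(4),arm.get_state()['t'])
c=arm.capture("side");crop(c["color"],"p_side",235,115,70,70,10)
c=arm.capture("wrist");crop(c["color"],"p_wrist",106,80,300,225,2.6)
E
```

```text
t: 17.45
position: [0.576, 0.0262, 0.3217]
eef_rot: [0.703, -0.087, -0.701, -0.086]
force: [0.5, 0.1, -0.0]
width: 0.0599
(array([-0.34,  0.2 , -0.21]), array([0.31, 0.33, 0.6 ])) 17.65
```

View pics/p_side.png

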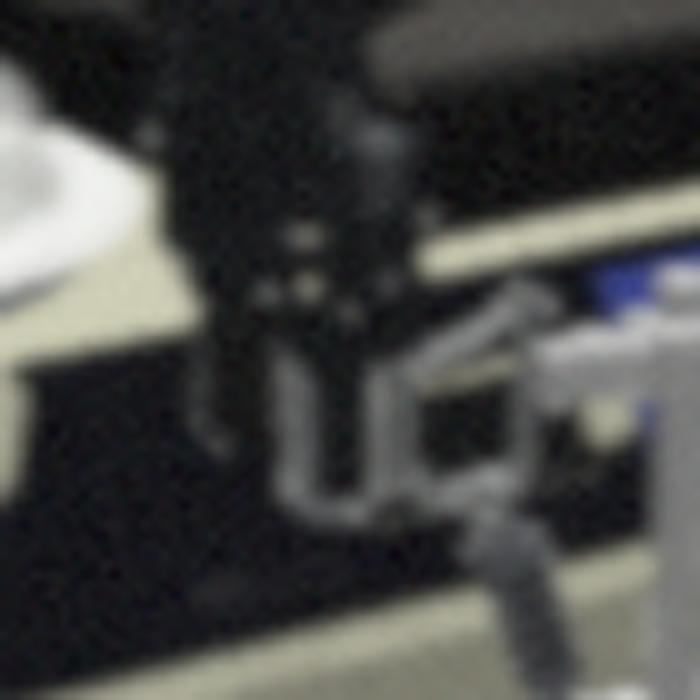

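View pics/p_wrist.png

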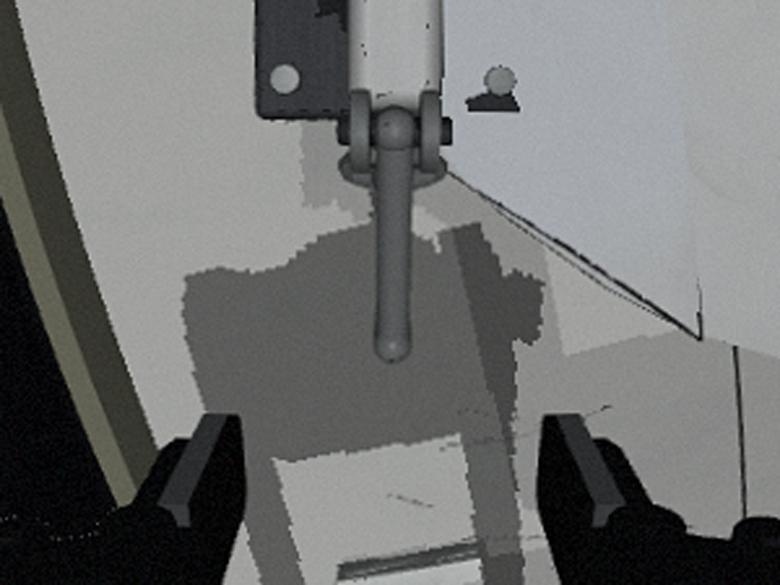

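```bash
python3 -m crank '{"fingers":[60,60,60,60,60,60,60,60,60,60,60,60],"offset":[[-20,0,0],[-45,0,10],[-70,0,40],[-80,0,75],[-80,0,100],[-80,0,100],[-80,0,100],[-80,0,100],[-80,0,100],[-80,0,100],[-80,0,100],[-80,0,100]],"roll":[0,0,0,0,0,0,0,0,0,0,0,0]}' 60
python3 - <<'E'
from h import *
a=arm.capture("side")["color"]
for i in range(30): arm.capture("top")
c=arm.capture("side")
crop(a,"q_side0",235,115,80,75,8);crop(c["color"],"q_side",235,115,80,75,8)
b=c["color"]; print(np.abs(a.astype(int)-b)[130:190,260:310].mean(),np.abs(a.astype(int)-b)[0:60,430:480].mean(),arm.get_state()["t"],arm.get_state()["position"])
c=arm.capture("top");crop(c["color"],"q_top",110,90,260,165,3)
E
```

```text
t: 18.95
position: [0.4791, 0.0505, 0.4013]
eef_rot: [0.702, -0.087, -0.701, -0.086]
force: [1.1, -0.2, -0.7]
width: 0.0605
5.836666666666667 1.6564444444444444 20.55 [0.47885743 0.05053329 0.40154228]
```

View pics/q_side.png

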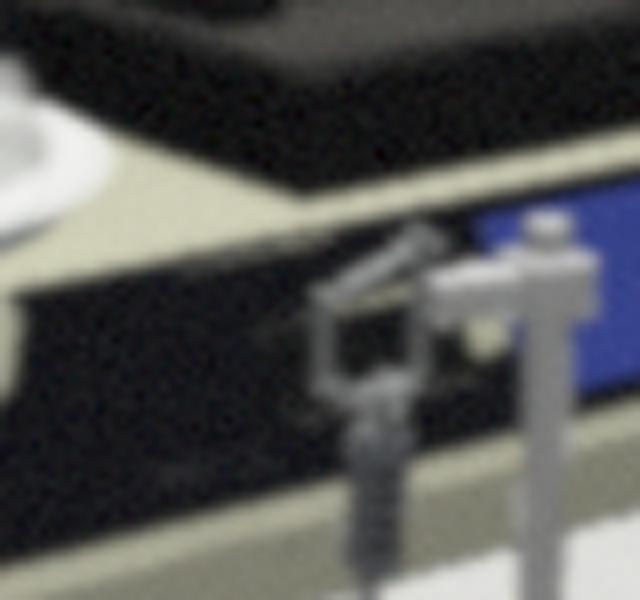

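View pics/q_top.png

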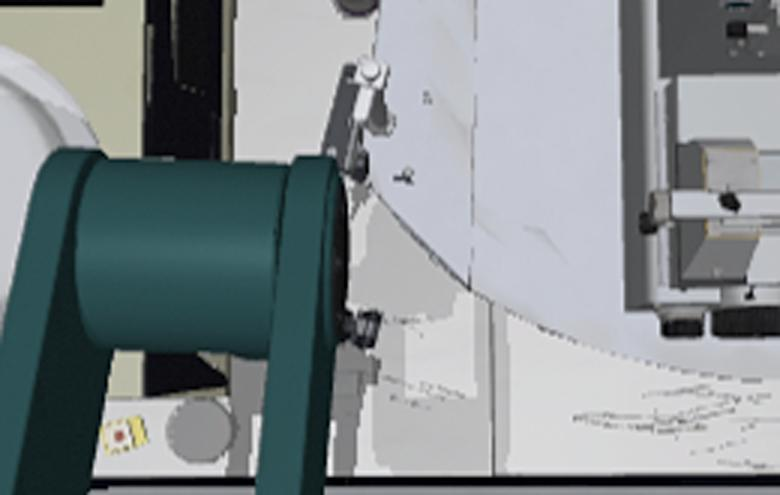

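View pics/q_side0.png

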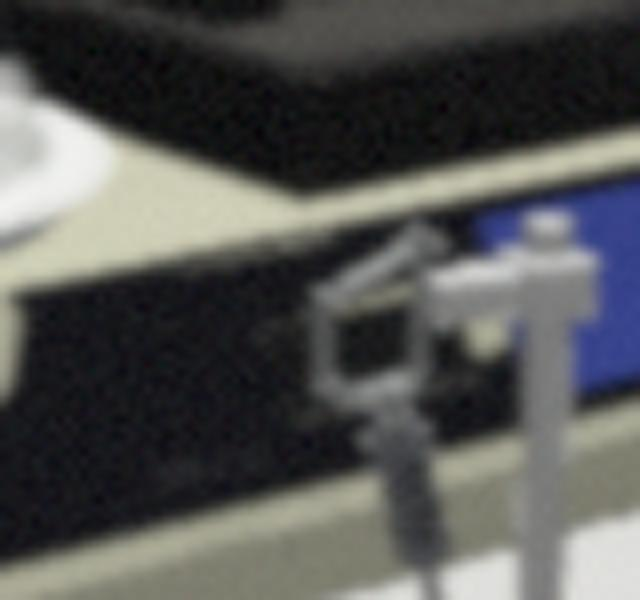

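```bash
cat > wait.py <<'E'
from h import *
for k in range(8):
    a=arm.capture("side")["color"].astype(int)
    for i in range(5): arm.capture("top")
    b=arm.capture("side")["color"].astype(int)
    d=np.abs(a-b); print(round(arm.get_state()["t"],2),d[155:195,260:310].mean().round(2),d[0:40,430:480].mean().round(2))
for i in range(100): arm.capture("top")
for k in range(4):
    a=arm.capture("side")["color"].astype(int)
    for i in range(5): arm.capture("top")
    b=arm.capture("side")["color"].astype(int)
    d=np.abs(a-b); print(round(arm.get_state()["t"],2),d[155:195,260:310].mean().round(2),d[0:40,430:480].mean().round(2))
E
python3 wait.py
```

```text
20.95 4.31 1.72
21.3 5.05 1.72
21.65 3.39 1.68
22.0 1.94 1.75
22.35 1.98 1.72
22.7 1.92 1.7
23.05 1.94 1.74
23.4 2.0 1.73
28.75 1.95 1.7
29.1 1.99 1.68
29.45 1.97 1.71
29.8 1.96 1.72
```

Still. Final check, then hand in.

```bash
python3 - <<'E'
from h import *
c=arm.capture("side");crop(c["color"],"r_side",140,110,200,190,3.1)
E
```

```text
(no output)
```

View pics/r_side.png

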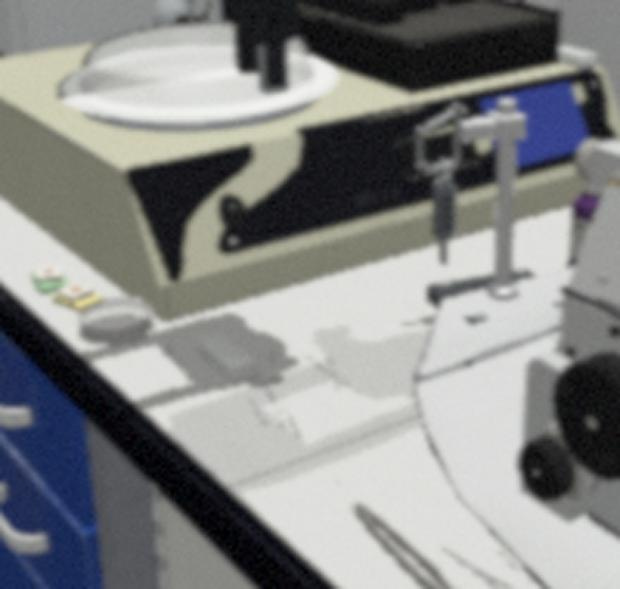

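```bash
python3 -c "
from rig import arm
arm.sign_off(); print(arm.get_state()['t'])"
```

```text
the job is handed in; nothing more can be done
the job is handed in; nothing more can be done
```

The key hangs on the hook with the gate shut over its rim, and I handed the job in at about 30 s. Its eye went down over the nose, the gate snapped shut, and the pull test held. I then lowered the key until the rim was almost on the floor bar, let go and backed the arm clear.

- **Catch:** when the rim slipped past, the wrist force fell back to its baseline. The wrist and side views both showed the gate closed above the rim with the nose in the eye.
- **Pull test:** this went harder than asked. I raised the pull in steps of about 3, 6 and then 10.6 N, because the last step was too large for the stiff hard stop. That is over the 7 N target but under the 12 N limit, and it lasted only a few tenths of a second before I lowered the key. The gate held.
- **Rest:** the key swung after release, and its eye slid along the floor bar. From about 22 s until I handed in, image differences showed it still.
- **Bystanders:** the forceps and dish look untouched in the last side view. The mailer lay in the arm's shadow, so it was only faintly visible; the arm never went near it.
- **Camera disagreement:** the fixed-camera estimate of the nose differed from the wrist view by about 5 mm. I used the wrist view, and the eye then went over the nose centred.

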